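Level the evidence balance by its sprung lever

TASK

Weigh the taped parcel on the counter balance: take hold of the black bar handle of the sprung lever and use it, touching neither the beam nor the two pans and their loads, to lift the parcel side off its stop, bring the beam level and keep it level for at least six seconds without a break. The beam is top-heavy and swings away by itself, so go gently: it must not slam, the weight side must never sink anywhere near its own stop, and the jars and the packet stay where they are. Finish while still holding the handle, with the beam level and almost still.

Things in the scene. Friction and masses are not known exactly. Their poses are not given: they have to be found in the camera images.
- stand: Grey cast stand, fixed to the counter; foot 150 x 400 x 28 mm (x, y, z), two cheeks 123 mm high at its middle. Origin under the foot's centre, on the counter. Its x axis is parallel to the pivot axis of beam and lever; +y points to the parcel side, -y to the weight side. Position and yaw vary.
- pivot (a point): Centre of the beam's pivot, 110 mm above the stand's origin. About it, beam with pans and loads has a moment of inertia of nominally 0.064 kg m2 and is top-heavy: gravity drives it from level with nominally 1.02 N m per rad, more than the lever spring returns, so with the handle held still the beam topples to one side or the other (growth time 1 to 3 s).
- beam (a joint): Beam angle from level (rad), about the stand's x axis through the pivot: 0 = level, negative = parcel side down, positive = weight side down. Stops at -0.22 and +0.22; it starts on the parcel-side stop. Viscous damper, nominally 0.24 N m s/rad; no dry friction.
- lever (a joint): Angle of the sprung lever relative to the BEAM (rad), same axis and sense: 0 = square to the beam, spring relaxed; positive = top leans to the weight side, which pushes the parcel side up. Torsion spring to the beam, nominally 0.85 N m/rad. Lean from vertical = beam + lever angle. Stops at -1 and +1; balancing the level beam takes 0.1 to 0.5, by the hidden parcel mass.
- handle: Black plastic bar at the lever's top, 24 mm in diameter, 56 mm long along the pivot axis; origin at its centre, 200 mm from the pivot, x along the pivot axis, z along the lever away from the pivot. A 10 mm steel stem carries it from below. Grasp it from above, fingers closing along the stand's y. Let go, it springs back square to the beam.
- beam_bar: Dark steel beam, 26 x 400 x 22 mm, along the stand's y; origin at the pivot, y towards the parcel, z up when level. A thin black pointer hangs from it in front of a white scale plate whose long middle mark means level.
- parcel: Steel pan (110 mm across) fixed to the beam 180 mm from the pivot on the +y side, with a brown taped parcel, 78 x 70 x 80 mm, fixed on it. Origin 11 mm above the beam's middle line under the pan; the parcel's top is 119 mm above it. Nominal mass with pan 0.75 kg, the true mass is hidden, up to 12 percent less or more. Centre of mass 180 mm out, 88 mm above the beam's line.
- weight: Steel pan (110 mm across) fixed to the beam 180 mm from the pivot on the -y side, with a brass weight, 68 mm across and 50 mm tall, fixed on it. Origin 11 mm above the beam's middle line under the pan; the weight's top is 89 mm above it. Mass with pan 0.60 kg; centre of mass 180 mm out along the beam, 63 mm above the beam's middle line.
- jar_red: Bystander: small clear jar with a red lid, 66 mm across, 75 mm tall, origin under its centre.
- jar_clear: Bystander: small clear jar with a metal lid, 66 mm across, 75 mm tall, origin under its centre.
- packet: Bystander: brown taped packet lying on the counter, 100 x 160 x 50 mm, origin under its centre.

How it is judged:
On the way:
1. the beam is within 0.06 rad of level for 6 s without a break (angle between beam_bar's own z axis and vertical below 0.06 rad), for 6 s.
At the end, for the whole second after the job is handed in: Beam within 0.1 rad of level and turning slower than 0.2 rad/s for the last second, with the fingers still on the handle, after 6 s unbroken within 0.06 rad of level (angle between beam_bar's own z axis and vertical below 0.1 rad and velocity of joint beam between -0.2 and 0.2 rad/s and contact force between the fingers and handle above 0.1 N); the arm keeps its last pose, push and grip.
It fails at once if the weight side sinks near its stop (beam past +0.15 rad) (value of joint beam above 0.15 rad).
It fails at once if the beam slams (faster than 1 rad/s) (velocity of joint beam above 1 rad/s or velocity of joint beam below -1 rad/s).
It fails at once if something touches the beam, the parcel, the weight or their pans (contact force between anything else and beam_bar above 0.5 N or contact force between anything else and parcel above 0.5 N or contact force between anything else and weight above 0.5 N).
It fails at once if a jar or the packet is moved (distance of any of jar_red, jar_clear, packet from where it was at the start of the episode above 0.03 m).
It also fails if it takes over 61 s, if anything falls off the work surface, if the arm or the gripper's body presses on something with over 40 N, if the wrist force passes 120 N, or if a joint passes its speed limit or range.

ROBOT

A 6-joint arm with a two-finger parallel gripper is mounted at the origin on the work surface. World frame = base frame: x ahead of the robot, y to its left, z up, the work surface at z = 0. Lengths are in m, angles in rad, forces in N, time in s.
With the tool pointing down it reaches from about 0.35 to 0.725 m from the base axis. Payload 4.3 kg.
Tool frame: the origin (TCP) lies at the very end of the fingers, on their centre line; the grasp point (between the pads) lies 19 mm behind it; z points along the fingers, y is the line along which they close (so a half turn about z gives the same grasp; the last joint's range is limited). The gripper opens to 85 mm and grips with 20 to 120 N. Pads are 22 mm wide; open, the fingers measure 114 mm over their backs; the gripper's body (76 mm by 85 mm) begins 54 mm behind the grasp point. The pads swing forward as they close: fully open they stand 13 mm farther back than shut.
Start: joints at [1.205, 0.377, 0.081, 1.274, 0, 1.46], TCP at [0.145, 0.556, 0.231] pointing down, gripper open.
Joint ranges: [-2.72, 2.72], [-0.84, 1.66], [-1.02, 1.22], [-1.77, 2.12], [-1.37, 1.28], [-3.14, 3.14]. Speed limits (rad/s): [2.57, 2.57, 3.14, 3.14, 3.14, 3.14].

INTERFACE

Orientations are given as a unit quaternion [w, x, y, z].
In Python, from station import monitor, read_camera, camera_params, r gives the robot as it stands.
- The arm moves only by the tool apply_moves, never from a script. Its argument "plan" is a list that holds one entry, the list of rows, each a list of 5 numbers: the shift along the tool's x, y, z in mm, then the turn about the tool's z in rad, then the closure, from 0 (fully open) to 1 (shut). In form: [[[tx, ty, tz, twist, jaw], ...]]. A call has exactly 8 rows; each row shifts and turns the commanded pose from where the row before left it, along the tool's axes as they then stand; what a row does not reach is not made up. A row lasts 1/10 s, in which the tool goes at most 50 mm and 8.59 degrees, less where a joint would pass 70% of its speed; a pose out of reach is approached as far as the arm can. A call with a gripper value outside its range is refused whole. The fingers move at their own pace and stop on an object; "squeeze" is the grip in N (left out, the last holds). Time passes only in rows, so rows that do not move let the fingers close, or fill a call up. It gives the time, the measured TCP pose, the force, the opening and the grip force at its end, in the units of the state.
- monitor.observe(): the state, without advancing time (a new reading comes with each control period).
- read_camera(name): name is "scene" or "top"; returns (picture, depth): 400x640x3 uint8, blue, green, red; 400x640 float32, m along the optical axis (not along the pixel's ray), 0 where there is no reading.
- camera_params(name): a dict with "intrinsics" (3x3 intrinsics, pixels), "R" (3x3) and "t" (3): a world point X has camera coordinates R X + t. Camera axes: x right, y down, z forward; pixel columns grow to the right and rows downward; lengths in m; the calibration is good to about 2 mm. A picture is of the moment at which its call begins. camera_params takes no time and is no camera call.
- r.close_job(): hands the job in; it is judged then, once.
The state is a dict: "time_s": time; "q": joint angles; "joint_velocities": joint speeds; "joint_efforts": joint torques, N m; "eef_pos": TCP position; "orientation": TCP orientation; "force": force on the tool from outside, world axes, zero at the start; "torque": the same for the moment, N m; "grip_width": finger opening in m; "gripper_force": force on a finger pad.
Only numpy, scipy, OpenCV 4.12 (cv2) and the standard library are available. Lean on these libraries where they do the work, as an engineer would, in place of code of your own. Each camera call takes 0.05 s, during which the arm holds its last target. There are 200 camera calls.

## Working session

There is one attempt and no reset: what is moved stays moved. The work goes in short steps, Python scripts to look and compute and a tool call to move; the robot and the scene stay as the last step left them, time stands still between calls to the robot, and variables do not carry over. Pictures are saved under pics/ and viewed, at most 10 in all, crops included, and the job is handed in when it is done.

Besides the shell and the picture viewer there is one more tool, called after "Emit:" by a JSON object that holds its "name" and its "arguments". apply_moves: Moves the arm, as the interface text tells. Its arguments: {"type":"object","properties":{"plan":{"type":"array","items":{"type":"array","items":{"type":"array","items":{"type":"number"}}}},"squeeze":{"type":"number"}},"required":["plan"]}

```bash
ls; mkdir -p pics; python3 - <<'E'
from station import monitor, read_camera, camera_params, r
import cv2,numpy as np
s=monitor.observe(); print(s)
for n in("scene","top"):
    p,d=read_camera(n); cv2.imwrite(f"pics/{n}0.png",p); np.savez(f"{n}0.npz",p=p,d=d)
    c=camera_params(n); print(n,c)
E
```

```text
pics
{'time_s': 0.0, 'q': array([1.20472907e+00, 3.78064332e-01, 7.96061717e-02, 1.27436102e+00,
       2.65351051e-06, 1.46049800e+00]), 'joint_velocities': array([ 0.00125676,  0.00079422,  0.00251508, -0.0002717 , -0.00031277,
        0.00060746]), 'joint_efforts': array([-1.13643360e-03, -4.63609493e+01,  2.69873732e+01,  2.09962938e-02,
       -2.19679791e-04,  1.46455528e-05]), 'eef_pos': array([0.14522764, 0.55568714, 0.23035248]), 'orientation': array([-2.39922538e-04,  1.27536106e-01,  9.91833413e-01, -9.82559987e-04]), 'force': array([ 0.0271925 , -0.18765556, -0.71601723]), 'torque': array([-0.01009724,  0.02719257,  0.02689061]), 'gripper_force': 0.0, 'grip_width': 0.08561231372674429}
scene {'intrinsics': array([[402.04261291,   0.        , 314.45944372],
       [  0.        , 402.04261291, 198.53435714],
       [  0.        ,   0.        ,   1.        ]]), 'R': array([[ 0.79438037,  0.60739735, -0.00531921],
       [ 0.5097473 , -0.6713806 , -0.53796448],
       [-0.33032941,  0.42463697, -0.84295073]]), 't': array([-0.5731941 , -0.06365415,  1.53933945])}
top {'intrinsics': array([[443.41281573,   0.        , 317.49576481],
       [  0.        , 443.41281573, 207.38431841],
       [  0.        ,   0.        ,   1.        ]]), 'R': array([[ 0.01620227, -0.9996864 ,  0.01909432],
       [-0.99391319, -0.01818404, -0.10865501],
       [ 0.10896815, -0.01721764, -0.99389612]]), 't': array([0.15326212, 0.61673539, 1.57943892])}
```

View pics/scene0.png

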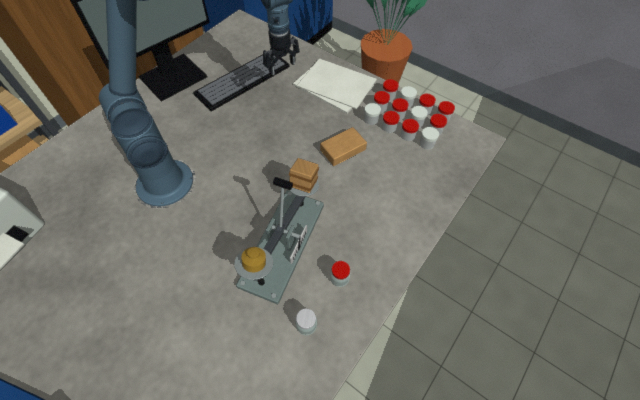

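View pics/top0.png

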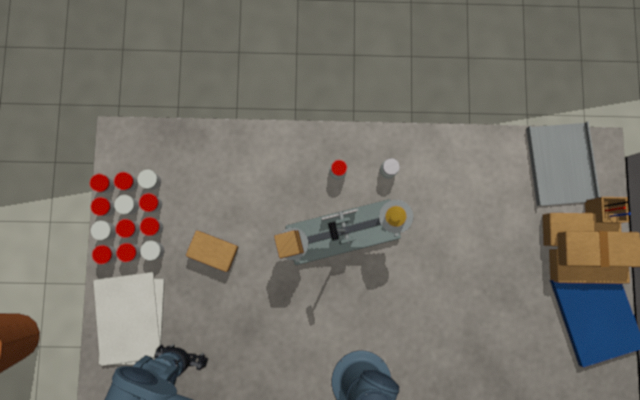

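The top view shows the parcel at (290,244), the brass weight at (396,216) and the handle at (334,231). The scene view shows the handle at (284,183). I'll measure these now.

```bash
cat > h.py <<'E'
import numpy as np, cv2
from station import monitor, read_camera, camera_params, r
def pts(c,d,m):
    v,u=np.nonzero(m&(d>0)); z=d[v,u]; K=c["intrinsics"]
    X=np.c_[(u-K[0,2])/K[0,0]*z,(v-K[1,2])/K[1,1]*z,z]
    return (X-c["t"])@c["R"]
def ray(c,uv):
    K=c["intrinsics"]; d=c["R"].T@np.array([(uv[0]-K[0,2])/K[0,0],(uv[1]-K[1,2])/K[1,1],1]); return -c["R"].T@c["t"],d/np.linalg.norm(d)
def tri(a,b):
    (o1,d1),(o2,d2)=a,b; s=np.linalg.lstsq(np.c_[d1,-d2],o2-o1,rcond=None)[0]
    p,q=o1+s[0]*d1,o2+s[1]*d2; return (p+q)/2,np.linalg.norm(p-q)
def hsv(p): return cv2.cvtColor(p,cv2.COLOR_BGR2HSV)
E
python3 - <<'E'
from h import *
for n,bx in(("top",(260,180,420,280)),("scene",(220,140,340,310))):
    f=np.load(n+"0.npz"); p,d=f["p"],f["d"]; c=camera_params(n); h=hsv(p)
    x0,y0,x1,y1=bx; roi=np.zeros(d.shape,bool); roi[y0:y1,x0:x1]=1
    big=pts(c,d,np.ones(d.shape,bool)&(d>-1)) if (d>0).all() else None
    H=(big[:,2] if big is not None else np.zeros(d.size)).reshape(d.shape)
    print(n,"zeros",(d==0).sum())
    for k,m in (("brown/brass",roi&(h[...,1]>110)&(h[...,2]>80)),("dark",roi&(h[...,2]<45)),("high",roi&(H>.26)),("foot",roi&(H>.018)&(H<.036))):
        nn,l,st,ce=cv2.connectedComponentsWithStats(m.astype(np.uint8))
        for i in range(1,nn):
            if st[i,4]<12: continue
            P=pts(c,d,l==i); print(k,st[i],ce[i].round(1),np.median(P,0).round(4),P.min(0).round(3),P.max(0).round(3), h[l==i].mean(0).round())
    P=pts(c,d,roi&(H>.018)&(H<.036)); print(cv2.minAreaRect((P[:,:2]*1000).astype(np.float32)))
    e=p[y0-0:y1,x0:x1]; cv2.imwrite(f"pics/{n}1.png",cv2.resize(e,None,fx=4 if n=="top" else 3.5,fy=4 if n=="top" else 3.5,interpolation=cv2.INTER_CUBIC))
E
```

```text
top zeros 1090
brown/brass [386 206  20  21 324] [395.5 215.8] [ 0.569  -0.0804  0.2328] [ 0.537 -0.113  0.217] [ 0.602 -0.051  0.255] [ 21. 181. 140.]
brown/brass [275 231  28  27 559] [288.4 243.8] [0.4754 0.2592 0.1979] [0.433 0.215 0.149] [0.52  0.303 0.213] [ 17. 136. 144.]
dark [328 222  11  18 121] [333.1 230.6] [0.5133 0.1215 0.3137] [0.489 0.106 0.305] [0.54  0.136 0.32 ] [98. 27. 25.]
((0.0, 0.0), (0.0, 0.0), 0.0)
scene zeros 951
brown/brass [321 140  19  26 330] [332.2 150. ] [0.4397 0.4806 0.0485] [0.384 0.447 0.007] [0.482 0.539 0.057] [ 17. 132. 153.]
brown/brass [289 158  30  35 714] [303.4 174.7] [0.489  0.2401 0.1909] [0.435 0.212 0.128] [0.525 0.306 0.209] [ 17. 136. 137.]
brown/brass [241 247  25  25 496] [253.2 259. ] [ 0.5801 -0.0914  0.2306] [ 0.538 -0.121  0.204] [ 0.606 -0.051  0.251] [ 21. 169. 135.]
brown/brass [332 261   8  18 117] [336.  269.3] [0.7444 0.0789 0.0748] [0.727 0.062 0.065] [0.769 0.109 0.081] [  1. 224. 161.]
dark [273 177  20  13 147] [282.2 183.1] [0.5182 0.1156 0.3124] [0.489 0.102 0.298] [0.544 0.134 0.319] [92. 42. 24.]
dark [258 279   6   6  27] [260.8 281.5] [ 0.5766 -0.0887  0.0544] [ 0.568 -0.094  0.038] [ 0.582 -0.081  0.061] [72. 21. 31.]
((0.0, 0.0), (0.0, 0.0), 0.0)
```

View pics/top1.png

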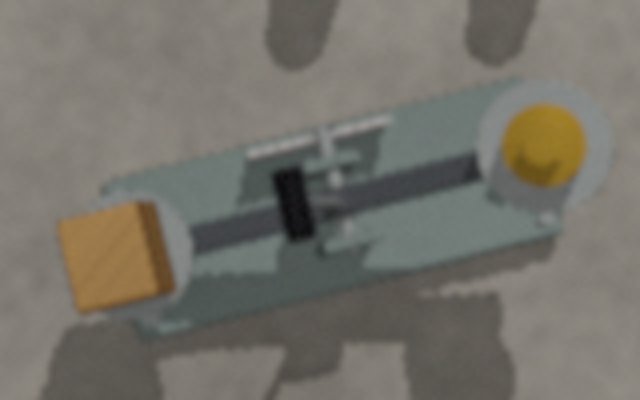

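View pics/scene1.png

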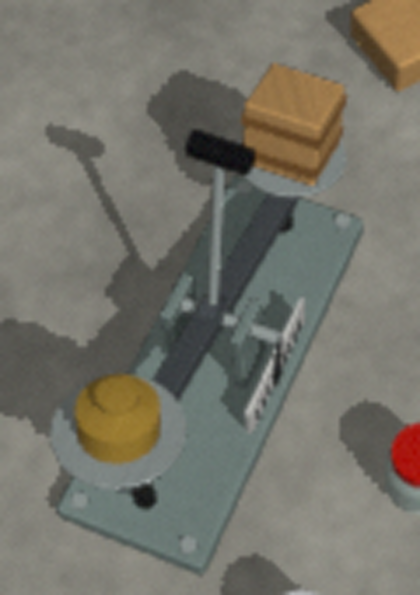

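The crops show the handle bar tilted to the parcel side and clear of both loads. In the scene view the pointer hangs before the white plate near (285,240). Next I'll get the stand's yaw and the pivot.

```bash
python3 - <<'E'
from h import *
R=[]
for n,bx in(("top",(260,180,420,280)),("scene",(220,140,340,310))):
    f=np.load(n+"0.npz"); p,d=f["p"],f["d"]; c=camera_params(n); h=hsv(p)
    x0,y0,x1,y1=bx; roi=np.zeros(d.shape,bool); roi[y0:y1,x0:x1]=1
    P=pts(c,d,roi); P=P[(abs(P[:,2]-.028)<.006)]
    print(n,"foot",len(P),np.median(P[:,2]),cv2.minAreaRect((P[:,:2]*1000).astype(np.float32)))
    Q=pts(c,d,roi&(h[...,2]<45)); Q=Q[Q[:,2]>.29]
    u=np.linalg.svd(Q-Q.mean(0))[2][0]; print("handle",Q.mean(0),"dir",np.arctan2(u[1],u[0]),cv2.minAreaRect((Q[:,:2]*1000).astype(np.float32)),"ztop",np.percentile(Q[:,2],90))
    m=(roi&(h[...,2]<45)).astype(np.uint8); nn,l,st,ce=cv2.connectedComponentsWithStats(m); i=max(range(1,nn),key=lambda i:st[i,4]); R.append(ray(c,ce[i]))
    br=roi&(h[...,1]>110)&(h[...,2]>80); B=pts(c,d,br)
    for nm,lo in(("w",B[:,1]<0),("p",(B[:,1]>.2)&(B[:,1]<.32))):
        q=B[lo]; t=q[q[:,2]>np.percentile(q[:,2],60)]; A=np.c_[t[:,:2]-t[:,:2].mean(0),np.ones(len(t))]; s=np.linalg.lstsq(A,t[:,2],rcond=None)[0]; print(nm,t.mean(0),"slope",s)
print("tri handle",tri(*R))
print(camera_params("scene")["R"].T@-camera_params("scene")["t"])
E
```

```text
top foot 2309 0.028747313696249593 ((528.171142578125, 70.96340942382812), (149.99661254882812, 399.0008239746094), 15.272917747497559)
handle [0.51427894 0.12111395 0.31357565] dir -2.886511860483449 ((514.5128173828125, 120.71088409423828), (51.1036376953125, 21.596925735473633), 16.342294692993164) ztop 0.3178434401324425
w [ 0.57090535 -0.08388417  0.2438337 ] slope [-0.06653823  0.17635305  0.2438337 ]
p [0.47836125 0.25011612 0.20331126] slope [ 0.02469628 -0.08093246  0.20331126]
scene foot 2708 0.027902417207788764 ((574.7637939453125, 204.41165161132812), (307.9796142578125, 636.2688598632812), 15.196453094482422)
handle [0.5184521  0.11587803 0.31098065] dir 0.26661710488482615 ((516.5328979492188, 118.34114074707031), (54.519500732421875, 23.01594352722168), 15.231513977050781) ztop 0.31574966695149104
w [ 0.57423811 -0.08950898  0.24080821] slope [-0.10486686  0.2658559   0.24080821]
p [0.48151188 0.25331443 0.19972626] slope [ 0.02479792 -0.11008719  0.19972626]
tri handle (array([0.51460056, 0.12023578, 0.3026887 ]), np.float64(0.0008117560650677013))
[ 0.99627077 -0.34824002  1.26029469]
```

Emit:
{"name": "apply_moves", "arguments": {"plan": [[[0, 0, -42, 0, 0], [0, 0, -42, 0, 0], [0, 0, -42, 0, 0], [0, 0, -42, 0, 0], [-32, -22, 0, 0, 0], [-32, -22, 0, 0, 0], [-32, -22, 0, 0, 0], [-32, -22, 0, 0, 0]]], "squeeze": 60}}

```text
time_s: 0.9
eef_pos: [0.2477, 0.4376, 0.399]
orientation: [-0.0, 0.127, 0.992, -0.0]
force: [0.4, 0.0, -0.1]
grip_width: 0.0854
gripper_force: 0.0
```

Emit:
{"name": "apply_moves", "arguments": {"plan": [[[-32, -22, 0, 0, 0], [-32, -22, 0, 0, 0], [-32, -22, 0, 0, 0], [-32, -22, 0, 0, 0], [-32, -22, 0, 0, 0], [-32, -22, 0, 0, 0], [-32, -22, 0, 0, 0], [-32, -22, 0, 0, 0]]]}}

```text
time_s: 1.7
eef_pos: [0.4508, 0.2023, 0.399]
orientation: [-0.0, 0.128, 0.992, -0.0]
force: [0.4, -0.2, 0.4]
grip_width: 0.0855
gripper_force: 0.0
```

Emit:
{"name": "apply_moves", "arguments": {"plan": [[[-32, -22, 0, 0, 0], [-32, -22, 0, 0, 0], [0, 0, 0, -0.1, 0], [0, 0, 0, -0.1, 0], [0, 0, 0, -0.1, 0], [0, 0, 0, -0.1, 0], [0, 0, 0, -0.1, 0], [0, 0, 0, -0.02, 0]]]}}

```text
time_s: 2.5
eef_pos: [0.5008, 0.1449, 0.3989]
orientation: [-0.001, -0.132, 0.991, 0.0]
force: [0.6, 0.4, 0.4]
grip_width: 0.0854
gripper_force: 0.0
```

Emit:
{"name": "apply_moves", "arguments": {"plan": [[[-7, -27, 0, 0, 0], [0, 0, 20, 0, 0], [0, 0, 20, 0, 0], [0, 0, 20, 0, 0], [0, 0, 20, 0, 0], [0, 0, 20, 0, 0], [0, 0, 14, 0, 0], [0, 0, 0, 0, 0]]]}}

```text
time_s: 3.3
eef_pos: [0.5132, 0.1206, 0.2829]
orientation: [-0.002, -0.131, 0.991, 0.0]
force: [-0.6, -0.2, -0.2]
grip_width: 0.0853
gripper_force: 0.0
```

```bash
python3 - <<'E'
from h import *
s=monitor.observe(); print(s["eef_pos"],s["force"],s["orientation"])
p,d=read_camera("scene"); cv2.imwrite("pics/s2.png",cv2.resize(p[100:310,200:360],None,fx=2.8,fy=2.8,interpolation=cv2.INTER_CUBIC)); np.savez("s2.npz",p=p,d=d)
p,d=read_camera("top"); np.savez("t2.npz",p=p,d=d); cv2.imwrite("pics/t2.png",cv2.resize(p[180:280,260:420],None,fx=4,fy=4,interpolation=cv2.INTER_CUBIC))
E
```

```text
[0.5131797  0.1206038  0.28292906] [-0.59823513 -0.19095828 -0.17917494] [-2.42571351e-03 -1.31091586e-01  9.91367290e-01  9.16407454e-05]
```

View pics/s2.png

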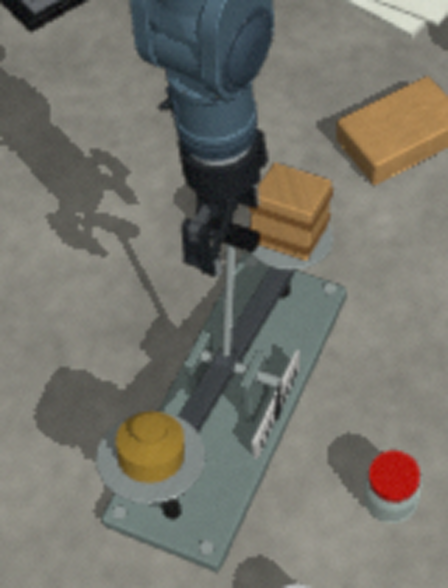

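View pics/t2.png

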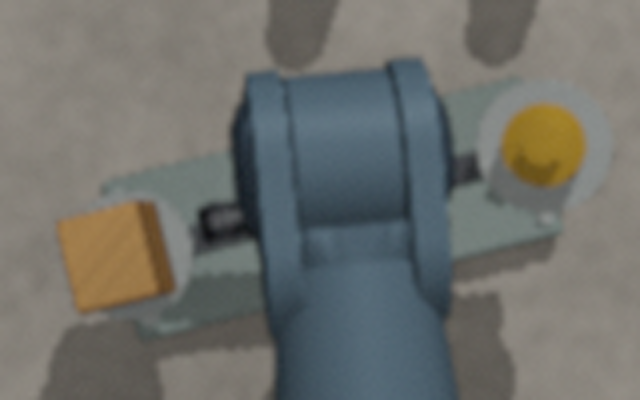

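The jaws straddle the handle and nothing is touched; both loads stay visible (weight in scene, parcel in top). Next I'll grip.

Emit:
{"name": "apply_moves", "arguments": {"plan": [[[0, 0, 0, 0, 0.4], [0, 0, 0, 0, 0.6], [0, 0, 0, 0, 0.7], [0, 0, 0, 0, 0.8], [0, 0, 0, 0, 1], [0, 0, 0, 0, 1], [0, 0, 0, 0, 1], [0, 0, 0, 0, 1]]], "squeeze": 40}}

```text
time_s: 4.2
eef_pos: [0.515, 0.1209, 0.2858]
orientation: [0.001, -0.132, 0.991, 0.0]
force: [-0.1, 1.8, 5.1]
grip_width: 0.0228
gripper_force: 39.2
```

```bash
cat >> h.py <<'E'
yw=0.2666; ex=np.array([np.cos(yw),np.sin(yw),0]); ey=np.array([-np.sin(yw),np.cos(yw),0]); O=np.array([.5282,.0710,0]); PV=O+[0,0,.11]
def cent(n,o,p,d=None):
    h=hsv(p); S=h[...,1]>110; V=h[...,2]>80
    m=S&V&(h[...,0]>(18.9 if o=="w" else 12))&(h[...,0]<(28 if o=="w" else 24))
    x0,y0,x1,y1={("top","p"):(262,222,318,272),("scene","w"):(220,225,300,300),("scene","p"):(285,150,340,205),("top","w"):(370,195,420,245)}[n,o]
    k=np.zeros(m.shape,np.uint8); k[y0:y1,x0:x1]=m[y0:y1,x0:x1]
    nn,l,st,ce=cv2.connectedComponentsWithStats(k)
    if nn<2: return None,0
    i=1+np.argmax(st[1:,4]); return ce[i],st[i,4]
def phi(n,uv):
    o,v=ray(camera_params(n),uv); s=(PV-o)@ex/(v@ex); q=o+s*v-PV; return np.arctan2(q[2],q@ey)
BASE={}
for n,f in(("scene","s2.npz"),("top","t2.npz")):
    P=np.load(f)["p"]
    for o in "wp":
        c,a=cent(n,o,P); BASE[n,o]=(phi(n,c),a) if a else (0,0)
def look(n):
    p,_=read_camera(n); out={}
    for o in "wp":
        c,a=cent(n,o,p); out[n[0]+o]=(round(float((phi(n,c)-BASE[n,o][0]+np.pi)%(2*np.pi)-np.pi-.22),4) if a else None,round(float(a/max(1,BASE[n,o][1])),2))
    return out
def lean(P): return -np.arcsin((P-O)@ey/.2)
def step():
    t=monitor.observe()["time_s"]; a=look("scene"); s=monitor.observe(); b=look("top")
    print(f"t {t:.2f} L {lean(s['eef_pos']):.4f} ys {1e3*(s['eef_pos']-O)@ey:.1f} xs {1e3*(s['eef_pos']-O)@ex:.1f} z {s['eef_pos'][2]:.4f} F {s['force'].round(1)} Fy {s['force']@ey:.2f} gw {s['grip_width']:.4f}",a,b); return t,lean(s['eef_pos']),a,b
E
python3 - <<'E'
from h import *
print(BASE); step()
E
```

```text
{('scene', 'w'): (np.float64(2.579179729557022), np.int32(495)), ('scene', 'p'): (np.float64(0.21800109378019783), np.int32(690)), ('top', 'w'): (np.float64(2.5041348618849497), np.int32(323)), ('top', 'p'): (np.float64(0.32766763059298726), np.int32(560))}
t 4.20 L -0.2609 ys 51.6 xs 0.4 z 0.2858 F [-0.9 -0.5  4.7] Fy -0.22 gw 0.0228 {'sw': (-0.2196, 1.0), 'sp': (-0.1981, 1.03)} {'tw': (-0.2097, 1.0), 'tp': (-0.2068, 0.99)}
```

```bash
python3 - <<'E'
s=open("h.py").read()
i=s.index("def cent"); j=s.index("def lean")
s=s[:i]+'''
BOX={("top","p"):(262,222,318,272),("scene","w"):(220,225,300,300),("scene","p"):(285,150,340,205),("top","w"):(370,195,420,245)}
def phi(n,o,p,d):
    h=hsv(p); lo,hi=(18.9,28) if o=="w" else (12,24)
    m=(h[...,1]>110)&(h[...,2]>80)&(h[...,0]>lo)&(h[...,0]<hi)
    x0,y0,x1,y1=BOX[n,o]; k=np.zeros(m.shape,np.uint8); k[y0:y1,x0:x1]=m[y0:y1,x0:x1]
    nn,l,st,_=cv2.connectedComponentsWithStats(k)
    if nn<2: return 0,0
    i=1+np.argmax(st[1:,4]); q=pts(camera_params(n),d,l==i); q=q[q[:,2]>.1].mean(0)-PV
    return np.arctan2(q[2],q@ey),st[i,4]
BASE={}
for n,f in(("scene","s2.npz"),("top","t2.npz")):
    F=np.load(f)
    for o in "wp": BASE[n,o]=phi(n,o,F["p"],F["d"])
def look(n):
    p,d=read_camera(n); out={}
    for o in "wp":
        f,a=phi(n,o,p,d); out[n[0]+o]=(round(float((f-BASE[n,o][0]+np.pi)%(2*np.pi)-np.pi-.22),4),round(float(a/BASE[n,o][1]),2))
    return out
'''+s[j:]
open("h.py","w").write(s)
E
python3 - <<'E'
from h import *
F={"scene":np.load("scene0.npz"),"top":np.load("top0.npz")}
for n in F:
    for o in "wp": f=phi(n,o,F[n]["p"],F[n]["d"]); print(n,o,f,BASE[n,o])
step()
E
```

```text
scene w (np.float64(2.5221639024562936), np.int32(496)) (np.float64(2.5217016663547915), np.int32(495))
scene p (np.float64(0.3766157369627353), np.int32(714)) (np.float64(0.37354913338518597), np.int32(690))
top w (np.float64(2.472544269473868), np.int32(324)) (np.float64(2.473213652081344), np.int32(323))
top p (np.float64(0.4124133571318502), np.int32(559)) (np.float64(0.41368220934704), np.int32(560))
t 4.30 L -0.2609 ys 51.6 xs 0.4 z 0.2857 F [-0.3  0.9  5.2] Fy 0.95 gw 0.0230 {'sw': (-0.22, 1.0), 'sp': (-0.2168, 1.03)} {'tw': (-0.2204, 1.0), 'tp': (-0.2206, 1.0)}
```

Emit:
{"name": "apply_moves", "arguments": {"plan": [[[0, -8, -1.5, 0, 1], [0, -8, -1.5, 0, 1], [0, -8, -1, 0, 1], [0, -8, -1, 0, 1], [0, -8, -1, 0, 1], [0, -8, 0, 0, 1], [0, 0, 0, 0, 1], [0, 0, 0, 0, 1]]]}}

```text
time_s: 5.2
eef_pos: [0.5279, 0.0739, 0.2918]
orientation: [0.001, -0.131, 0.991, -0.0]
force: [-0.1, 1.7, 7.1]
grip_width: 0.0226
gripper_force: 41.1
```

```bash
python3 -c "
from h import *
step()"
```

```text
t 5.20 L -0.0146 ys 2.9 xs 0.4 z 0.2918 F [0.1 1.8 5.7] Fy 1.67 gw 0.0227 {'sw': (-0.2202, 1.0), 'sp': (-0.2209, 1.06)} {'tw': (-0.3479, 0.45), 'tp': (-0.2195, 1.0)}
```

Emit:
{"name": "apply_moves", "arguments": {"plan": [[[0, -6, 0, 0, 1], [0, -6, 0, 0, 1], [0, -6, 0, 0, 1], [0, -4, 0.5, 0, 1], [0, 0, 0, 0, 1], [0, 0, 0, 0, 1], [0, 0, 0, 0, 1], [0, 0, 0, 0, 1]]]}}

```text
time_s: 6.1
eef_pos: [0.5335, 0.0528, 0.291]
orientation: [0.0, -0.132, 0.991, -0.0]
force: [0.0, 3.0, 5.1]
grip_width: 0.0226
gripper_force: 40.9
```

```bash
python3 -c "
from h import *
step()"
```

```text
t 6.10 L 0.0950 ys -19.0 xs 0.3 z 0.2910 F [0.4 2.9 5.7] Fy 2.71 gw 0.0232 {'sw': (-0.2203, 1.0), 'sp': (-0.2205, 1.06)} {'tw': (-2.6932, 0.0), 'tp': (-0.2218, 1.0)}
```

Emit:
{"name": "apply_moves", "arguments": {"plan": [[[0, -5, 0.5, 0, 1], [0, -5, 0.5, 0, 1], [0, 0, 0, 0, 1], [0, 0, 0, 0, 1], [0, 0, 0, 0, 1], [0, 0, 0, 0, 1], [0, 0, 0, 0, 1], [0, 0, 0, 0, 1]]]}}

```text
time_s: 7.0
eef_pos: [0.5359, 0.0436, 0.2898]
orientation: [0.0, -0.132, 0.991, 0.0]
force: [2.3, 4.7, 3.4]
grip_width: 0.0227
gripper_force: 40.8
```

```bash
python3 -c "
from h import *
step()"
```

```text
t 7.00 L 0.1425 ys -28.4 xs 0.2 z 0.2898 F [2.2 3.8 3.6] Fy 3.12 gw 0.0225 {'sw': (-0.2198, 1.0), 'sp': (-0.2212, 1.06)} {'tw': (-2.6932, 0.0), 'tp': (-0.2211, 1.0)}
```

Emit:
{"name": "apply_moves", "arguments": {"plan": [[[0, -5, 0.8, 0, 1], [0, -5, 0.8, 0, 1], [0, 0, 0, 0, 1], [0, 0, 0, 0, 1], [0, 0, 0, 0, 1], [0, 0, 0, 0, 1], [0, 0, 0, 0, 1], [0, 0, 0, 0, 1]]]}}

```text
time_s: 7.9
eef_pos: [0.5387, 0.0336, 0.2887]
orientation: [0.001, -0.132, 0.991, -0.0]
force: [1.4, 3.9, 5.7]
grip_width: 0.0227
gripper_force: 40.3
```

```bash
python3 -c "
from h import *
step()"
```

```text
t 7.90 L 0.1955 ys -38.9 xs 0.2 z 0.2886 F [1.9 3.1 4.8] Fy 2.53 gw 0.0226 {'sw': (-0.2197, 1.0), 'sp': (-0.2211, 1.06)} {'tw': (-2.6932, 0.0), 'tp': (-0.2207, 0.99)}
```

Emit:
{"name": "apply_moves", "arguments": {"plan": [[[0, -5, 1, 0, 1], [0, -5, 1, 0, 1], [0, 0, 0, 0, 1], [0, 0, 0, 0, 1], [0, 0, 0, 0, 1], [0, 0, 0, 0, 1], [0, 0, 0, 0, 1], [0, 0, 0, 0, 1]]]}}

```text
time_s: 8.8
eef_pos: [0.5411, 0.0244, 0.2864]
orientation: [0.0, -0.132, 0.991, 0.0]
force: [2.7, 4.6, 5.0]
grip_width: 0.0224
gripper_force: 40.6
```

```bash
python3 -c "
from h import *
step()"
```

```text
t 8.80 L 0.2444 ys -48.4 xs 0.1 z 0.2864 F [1.6 3.9 6. ] Fy 3.37 gw 0.0228 {'sw': (-0.2018, 0.99), 'sp': (-0.199, 1.06)} {'tw': (-2.6932, 0.0), 'tp': (-0.2, 0.99)}
```

Emit:
{"name": "apply_moves", "arguments": {"plan": [[[0, -4, 1, 0, 1], [0, -4, 1, 0, 1], [0, 0, 0, 0, 1], [0, 0, 0, 0, 1], [0, 0, 0, 0, 1], [0, 0, 0, 0, 1], [0, 0, 0, 0, 1], [0, 0, 0, 0, 1]]]}}

```text
time_s: 9.7
eef_pos: [0.5431, 0.0166, 0.2842]
orientation: [0.0, -0.132, 0.991, 0.0]
force: [3.3, 3.9, 4.2]
grip_width: 0.0224
gripper_force: 40.5
```

```bash
python3 -c "
from h import *
step()"
```

```text
t 9.70 L 0.2860 ys -56.4 xs -0.0 z 0.2842 F [3.  3.6 3.8] Fy 2.64 gw 0.0227 {'sw': (-0.0965, 0.98), 'sp': (-0.0803, 1.08)} {'tw': (-2.6932, 0.0), 'tp': (-0.0756, 0.93)}
```

```bash
cat > m.py <<'E'
import sys,json
from h import *
from scipy.optimize import least_squares
I,C,G,K=.064,.24,1.02,.85
def sim(tt,Lf,b,v,Leq,t0,g=G-K):
    dt=.01; t=t0; out=[]
    for te in tt:
        for _ in range(int(round((te-t)/dt))):
            if b<=-.22: b,v=-.22,max(v,0)
            v+=dt*(g*b+K*(Lf(t)-Leq)-C*v)/I; b+=dt*v; t+=dt
            if b<-.22: b,v=-.22,0
        out.append((b,v))
    return np.array(out)
log=json.load(open("log.json"))   # [t, L, b] each look; the move runs 0.05..0.30 s after the last look
def Lfun(ts,Ls):
    x,y=[ts[0]],[Ls[0]]
    for i in range(1,len(ts)): x+=[ts[i-1]+.12,ts[i-1]+.35]; y+=[Ls[i-1],Ls[i]]
    return lambda t:np.interp(t,x,y)
def fit(n=7):
    g=np.array(log)[-n:]; ts,Ls,bs=g.T; L=Lfun(ts,Ls)
    on=bs[0]<-.215
    f=(lambda p:sim(ts,L,-.22 if on else p[1],0 if on else p[2],p[0],ts[0])[:,0]-bs)
    s=least_squares(f,[.2] if on else [.2,bs[0],.0],diff_step=1e-3)
    b,v=sim(ts,L,-.22 if on else s.x[1],0 if on else s.x[2],s.x[0],ts[0])[-1]
    print("Leq %.4f"%s.x[0],"res",s.fun.round(4),"b %.4f v %.4f"%(b,v)); return s.x[0],b,v,ts[-1],Ls[-1]
def plan(Leq,b,v,t,L0,per=.9,N=4):
    b=.6*log[-1][2]+.4*b; tt=t+per*np.arange(1,N+1); mid=np.sort(np.r_[tt,tt-per/2])
    def f(u):
        x=sim(mid,Lfun(np.r_[t,tt],np.r_[L0,u]),b,v,Leq,t); return np.r_[x[:,0]*3,x[:,1]*1.5,.5*np.diff(np.r_[u,Leq])]
    u=least_squares(f,[Leq]*N).x; x=sim(mid,Lfun(np.r_[t,tt],np.r_[L0,u]),b,v,Leq,t)
    print("plan L",u.round(3),"ty mm %.1f"%(-200*(np.sin(u[0])-np.sin(L0))),"tz mm %.1f"%(200*(np.cos(L0)-np.cos(u[0]))),"pred b",x[:,0].round(3),"v",x[:,1].round(3))
def cycle():
    t,L,a,b=step(); bs=[a["sw"][0]]+[q[0] for q in(a["sp"],b["tp"]) if q[1]>.8]
    log.append([t+.03,L,float(np.mean(bs))]); json.dump(log,open("log.json","w")); print("b %.4f"%log[-1][2]); plan(*fit())
E
echo '[[7.03,0.1425,-0.22],[7.93,0.1955,-0.22],[8.83,0.2444,-0.2005],[9.73,0.286,-0.085]]' > log.json
python3 -c "
from m import *
plan(*fit())"
```

```text
Leq 0.1887 res [ 0.      0.     -0.0043  0.001 ] b -0.0840 v 0.2378
plan L [0.167 0.194 0.188 0.189] ty mm 23.1 tz mm -5.3 pred b [ 0.01   0.014 -0.004 -0.004  0.001  0.001 -0.    -0.   ] v [ 0.089 -0.036 -0.017  0.01   0.005 -0.002 -0.001  0.001]
```

Emit:
{"name": "apply_moves", "arguments": {"plan": [[[0, 9, -2.5, 0, 1], [0, 9, -2, 0, 1], [0, 5, -1, 0, 1], [0, 0, 0, 0, 1], [0, 0, 0, 0, 1], [0, 0, 0, 0, 1], [0, 0, 0, 0, 1], [0, 0, 0, 0, 1]]]}}

```text
time_s: 10.6
eef_pos: [0.5372, 0.0381, 0.2903]
orientation: [0.0, -0.132, 0.991, -0.001]
force: [2.7, -1.9, 5.0]
grip_width: 0.0228
gripper_force: 40.1
```

```bash
python3 -c "
from m import *
cycle()"
```

```text
t 10.60 L 0.1712 ys -34.1 xs 0.0 z 0.2903 F [ 3.  -1.1  5.2] Fy -1.87 gw 0.0228 {'sw': (-0.0624, 0.98), 'sp': (-0.0434, 1.09)} {'tw': (-2.6932, 0.0), 'tp': (-0.0536, 0.93)}
b -0.0531
Leq 0.1932 res [ 0.      0.     -0.0104 -0.0254  0.0118] b -0.0413 v -0.0727
plan L [0.239 0.189 0.195 0.193] ty mm -13.2 tz mm 2.7 pred b [-0.076 -0.046 -0.005  0.001 -0.002 -0.002 -0.     0.   ] v [ 0.011  0.099  0.045 -0.005 -0.002  0.004  0.002 -0.001]
```

Emit:
{"name": "apply_moves", "arguments": {"plan": [[[0, -5, 1, 0, 1], [0, -5, 1, 0, 1], [0, -3, 0.5, 0, 1], [0, 0, 0, 0, 1], [0, 0, 0, 0, 1], [0, 0, 0, 0, 1], [0, 0, 0, 0, 1], [0, 0, 0, 0, 1]]]}}

```text
time_s: 11.5
eef_pos: [0.5401, 0.0274, 0.2878]
orientation: [0.0, -0.132, 0.991, 0.002]
force: [2.1, 2.2, 6.4]
grip_width: 0.0229
gripper_force: 40.6
```

```bash
python3 -c "
from m import *
cycle()"
```

```text
t 11.50 L 0.2278 ys -45.2 xs 0.0 z 0.2878 F [2.3 2.8 7. ] Fy 2.09 gw 0.0226 {'sw': (-0.0987, 0.98), 'sp': (-0.0832, 1.08)} {'tw': (-2.6932, 0.0), 'tp': (-0.0862, 0.93)}
b -0.0894
Leq 0.1942 res [ 0.      0.     -0.0117 -0.0313 -0.0022  0.0083] b -0.0811 v 0.0435
plan L [0.224 0.193 0.195 0.194] ty mm 0.8 tz mm -0.2 pred b [-0.063 -0.035 -0.006 -0.001 -0.002 -0.001 -0.    -0.   ] v [ 0.056  0.07   0.031  0.001  0.     0.003  0.001 -0.   ]
```

```bash
python3 - <<'E'
s=open("m.py").read()
s=s.replace("def sim(tt,Lf,b,v,Leq,t0,g=G-K):","PR=[.17,.24,.85]\ndef sim(tt,Lf,b,v,Leq,t0):\n    g,C,K=PR").replace("dt=.01; t=t0","dt=.01; t=t0")
i=s.index("def fit"); j=s.index("def plan")
s=s[:i]+'''def fit():
    g=np.array(log); ts,Ls,bs=g.T; L=Lfun(ts,Ls)
    def f(p):
        PR[:]=p[1:4]; return np.r_[(sim(ts,L,-.22,0,p[0],ts[0])[:,0]-bs)/.005,(p[1]-.17)/.06,(p[2]-.24)/.04,(p[3]-.85)/.06]
    s=least_squares(f,[.2,.17,.24,.85],diff_step=1e-3); f(s.x)
    b,v=sim(ts,L,-.22,0,s.x[0],ts[0])[-1]
    print("par",s.x.round(3),"res",(s.fun[:-3]*.005).round(4),"b %.4f v %.4f"%(b,v)); return s.x[0],b,v,ts[-1],Ls[-1]
'''+s[j:]
open("m.py","w").write(s)
E
python3 -c "
from m import *
plan(*fit())"
```

```text
par [0.209 0.076 0.275 0.859] res [ 0.      0.     -0.0003 -0.0034  0.0028 -0.0006] b -0.0900 v 0.0240
plan L [0.242 0.207 0.21  0.209] ty mm -2.7 tz mm 0.7 pred b [-0.072 -0.039 -0.006 -0.002 -0.002 -0.001 -0.    -0.   ] v [ 0.06   0.084  0.033 -0.     0.     0.003  0.001 -0.   ]
```

Emit:
{"name": "apply_moves", "arguments": {"plan": [[[0, -2, 0.4, 0, 1], [0, -1, 0.3, 0, 1], [0, 0, 0, 0, 1], [0, 0, 0, 0, 1], [0, 0, 0, 0, 1], [0, 0, 0, 0, 1], [0, 0, 0, 0, 1], [0, 0, 0, 0, 1]]]}}

```text
time_s: 12.4
eef_pos: [0.5407, 0.0251, 0.2872]
orientation: [0.0, -0.132, 0.991, 0.002]
force: [1.5, 2.8, 7.3]
grip_width: 0.0227
gripper_force: 40.6
```

```bash
python3 -c "
from m import *
cycle()"
```

```text
t 12.40 L 0.2402 ys -47.6 xs 0.0 z 0.2872 F [2.  3.3 7.8] Fy 2.67 gw 0.0225 {'sw': (-0.0512, 0.97), 'sp': (-0.0287, 1.09)} {'tw': (-2.6932, 0.0), 'tp': (-0.0322, 0.91)}
b -0.0374
par [0.208 0.08  0.278 0.863] res [ 0.      0.     -0.0005 -0.0039  0.0029  0.001  -0.001 ] b -0.0384 v 0.0811
plan L [0.207 0.21  0.208 0.208] ty mm 6.5 tz mm -1.5 pred b [-0.007 -0.002 -0.002 -0.001 -0.    -0.    -0.    -0.   ] v [ 0.032  0.     0.001  0.003  0.001 -0.    -0.     0.   ]
```

Excellent agreement with the model.

Emit:
{"name": "apply_moves", "arguments": {"plan": [[[0, 4, -1, 0, 1], [0, 2.5, -0.5, 0, 1], [0, 0, 0, 0, 1], [0, 0, 0, 0, 1], [0, 0, 0, 0, 1], [0, 0, 0, 0, 1], [0, 0, 0, 0, 1], [0, 0, 0, 0, 1]]]}}

```text
time_s: 13.3
eef_pos: [0.5394, 0.03, 0.2884]
orientation: [0.0, -0.132, 0.991, 0.001]
force: [3.1, 1.3, 5.7]
grip_width: 0.0226
gripper_force: 40.5
```

```bash
python3 -c "
from m import *
cycle()
p,d=read_camera('scene'); cv2.imwrite('pics/lv.png',cv2.resize(p[180:300,225:345],None,fx=5,fy=5,interpolation=cv2.INTER_CUBIC))
"
```

```text
t 13.30 L 0.2144 ys -42.5 xs 0.0 z 0.2884 F [2.9 0.3 5.2] Fy -0.45 gw 0.0227 {'sw': (-0.0059, 0.96), 'sp': (0.0219, 1.09)} {'tw': (-2.6932, 0.0), 'tp': (0.0102, 0.9)}
b 0.0087
par [0.208 0.081 0.277 0.863] res [ 0.      0.     -0.0005 -0.004   0.0029  0.001  -0.0009 -0.0001] b 0.0086 v 0.0240
plan L [0.2   0.209 0.208 0.208] ty mm 2.9 tz mm -0.6 pred b [ 0.016  0.009  0.001 -0.     0.001  0.     0.     0.   ] v [-0.004 -0.021 -0.008  0.001  0.    -0.001 -0.     0.   ]
```

View pics/lv.png

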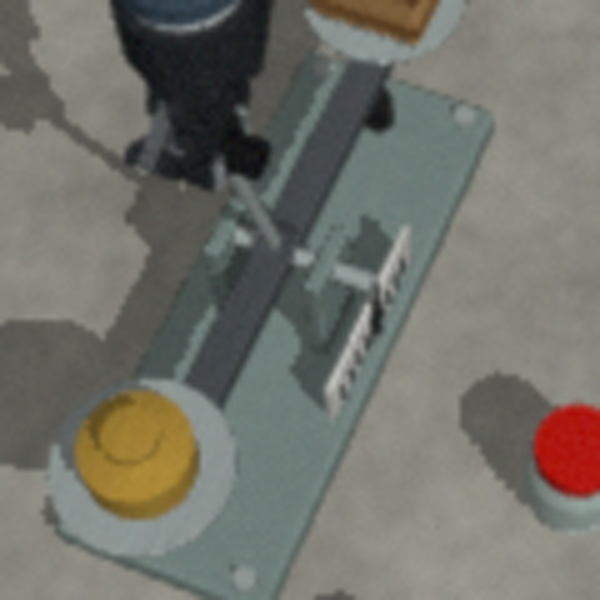

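The pointer sits at about the middle of the plate: (377,310), against the plate's middle at (369,321). The beam is close to level, so I'll keep regulating.

Emit:
{"name": "apply_moves", "arguments": {"plan": [[[0, 2, -0.4, 0, 1], [0, 1, -0.2, 0, 1], [0, 0, 0, 0, 1], [0, 0, 0, 0, 1], [0, 0, 0, 0, 1], [0, 0, 0, 0, 1], [0, 0, 0, 0, 1], [0, 0, 0, 0, 1]]]}}

```text
time_s: 14.25
eef_pos: [0.5388, 0.0322, 0.2889]
orientation: [0.0, -0.132, 0.991, -0.0]
force: [3.0, -1.0, 5.4]
grip_width: 0.0228
gripper_force: 40.5
```

```bash
python3 -c "
from m import *
cycle()"
```

```text
t 14.25 L 0.2027 ys -40.3 xs -0.0 z 0.2889 F [ 3.  -0.3  5.8] Fy -1.12 gw 0.0227 {'sw': (0.0078, 0.96), 'sp': (0.0397, 1.09)} {'tw': (-2.6932, 0.0), 'tp': (0.0243, 0.9)}
b 0.0239
par [0.207 0.089 0.276 0.87 ] res [ 0.      0.     -0.0016 -0.006   0.0022  0.0005 -0.0001  0.0038 -0.0025] b 0.0214 v -0.0057
plan L [0.198 0.208 0.207 0.207] ty mm 0.8 tz mm -0.2 pred b [0.019 0.01  0.002 0.    0.001 0.    0.    0.   ] v [-0.015 -0.022 -0.009  0.    -0.    -0.001 -0.     0.   ]
```

Emit:
{"name": "apply_moves", "arguments": {"plan": [[[0, 1.5, -0.3, 0, 1], [0, 0, 0, 0, 1], [0, 0, 0, 0, 1], [0, 0, 0, 0, 1], [0, 0, 0, 0, 1], [0, 0, 0, 0, 1], [0, 0, 0, 0, 1], [0, 0, 0, 0, 1]]]}}

```text
time_s: 15.15
eef_pos: [0.5385, 0.0334, 0.2891]
orientation: [0.0, -0.132, 0.991, -0.0]
force: [3.7, -1.2, 6.4]
grip_width: 0.0224
gripper_force: 40.5
```

```bash
python3 -c "
from m import *
cycle()"
```

```text
t 15.15 L 0.1963 ys -39.0 xs -0.0 z 0.2891 F [ 3.6 -0.9  5.3] Fy -1.84 gw 0.0225 {'sw': (0.0014, 0.96), 'sp': (0.0308, 1.08)} {'tw': (-2.6932, 0.0), 'tp': (0.0143, 0.91)}
b 0.0155
par [0.207 0.093 0.278 0.87 ] res [ 0.      0.     -0.0021 -0.0076  0.0006 -0.0001 -0.0002  0.005   0.0014
 -0.0029] b 0.0126 v -0.0252
plan L [0.206 0.206 0.207 0.207] ty mm -1.9 tz mm 0.4 pred b [0.004 0.002 0.001 0.    0.    0.    0.    0.   ] v [-0.012 -0.003 -0.001 -0.001 -0.    -0.    -0.    -0.   ]
```

Emit:
{"name": "apply_moves", "arguments": {"plan": [[[0, -1.5, 0.3, 0, 1], [0, 0, 0, 0, 1], [0, 0, 0, 0, 1], [0, 0, 0, 0, 1], [0, 0, 0, 0, 1], [0, 0, 0, 0, 1], [0, 0, 0, 0, 1], [0, 0, 0, 0, 1]]]}}

```text
time_s: 16.05
eef_pos: [0.5389, 0.0321, 0.2889]
orientation: [0.0, -0.132, 0.991, -0.0]
force: [3.5, -0.7, 6.4]
grip_width: 0.0225
gripper_force: 40.5
```

```bash
python3 -c "
from m import *
cycle()"
```

```text
t 16.05 L 0.2027 ys -40.3 xs 0.0 z 0.2889 F [ 2.9 -0.5  6.5] Fy -1.20 gw 0.0229 {'sw': (-0.0063, 0.95), 'sp': (0.021, 1.1)} {'tw': (-2.6932, 0.0), 'tp': (0.0077, 0.9)}
b 0.0075
par [0.206 0.095 0.284 0.868] res [ 0.      0.     -0.0021 -0.0089 -0.0018 -0.0005 -0.0004  0.005   0.0031
  0.0016 -0.0038] b 0.0036 v -0.0088
plan L [0.205 0.206 0.206 0.206] ty mm -0.5 tz mm 0.1 pred b [0.003 0.001 0.    0.    0.    0.    0.    0.   ] v [-0.004 -0.002 -0.001 -0.    -0.    -0.    -0.    -0.   ]
```

Emit:
{"name": "apply_moves", "arguments": {"plan": [[[0, -0.5, 0.1, 0, 1], [0, 0, 0, 0, 1], [0, 0, 0, 0, 1], [0, 0, 0, 0, 1], [0, 0, 0, 0, 1], [0, 0, 0, 0, 1], [0, 0, 0, 0, 1], [0, 0, 0, 0, 1]]]}}

```text
time_s: 16.95
eef_pos: [0.5389, 0.0318, 0.2888]
orientation: [0.0, -0.132, 0.991, -0.0]
force: [3.0, -0.1, 5.7]
grip_width: 0.0229
gripper_force: 40.6
```

```bash
python3 -c "
from m import *
cycle()"
```

```text
t 16.95 L 0.2046 ys -40.6 xs -0.0 z 0.2888 F [ 3.3 -0.5  5.5] Fy -1.39 gw 0.0230 {'sw': (-0.0077, 0.96), 'sp': (0.02, 1.09)} {'tw': (-2.6932, 0.0), 'tp': (0.0059, 0.89)}
b 0.0061
par [0.206 0.095 0.288 0.867] res [ 0.      0.     -0.002  -0.0095 -0.0032 -0.0008 -0.0006  0.0047  0.0034
  0.0031 -0.0007 -0.0029] b 0.0031 v -0.0019
plan L [0.204 0.206 0.206 0.206] ty mm 0.2 tz mm -0.0 pred b [0.004 0.002 0.    0.    0.    0.    0.    0.   ] v [-0.003 -0.005 -0.002  0.    -0.    -0.    -0.     0.   ]
```

Nearly still, so I'll hold.

Emit:
{"name": "apply_moves", "arguments": {"plan": [[[0, 0, 0, 0, 1], [0, 0, 0, 0, 1], [0, 0, 0, 0, 1], [0, 0, 0, 0, 1], [0, 0, 0, 0, 1], [0, 0, 0, 0, 1], [0, 0, 0, 0, 1], [0, 0, 0, 0, 1]]]}}

```text
time_s: 17.85
eef_pos: [0.5389, 0.0318, 0.2888]
orientation: [0.0, -0.132, 0.991, -0.0]
force: [2.6, -0.8, 6.8]
grip_width: 0.0224
gripper_force: 40.6
```

```bash
python3 -c "
from m import *
cycle()"
```

```text
t 17.85 L 0.2046 ys -40.6 xs 0.0 z 0.2888 F [ 2.  -0.2  5.3] Fy -0.68 gw 0.0228 {'sw': (-0.0067, 0.95), 'sp': (0.0221, 1.09)} {'tw': (-2.6932, 0.0), 'tp': (0.0092, 0.9)}
b 0.0082
par [0.205 0.095 0.291 0.866] res [ 0.      0.     -0.002  -0.0099 -0.0043 -0.0011 -0.0009  0.0043  0.0033
  0.0036  0.0008 -0.0002 -0.0028] b 0.0054 v -0.0006
plan L [0.202 0.206 0.205 0.205] ty mm 0.5 tz mm -0.1 pred b [0.006 0.003 0.001 0.    0.    0.    0.    0.   ] v [-0.005 -0.008 -0.003  0.    -0.    -0.    -0.     0.   ]
```

Emit:
{"name": "apply_moves", "arguments": {"plan": [[[0, 0.5, -0.1, 0, 1], [0, 0, 0, 0, 1], [0, 0, 0, 0, 1], [0, 0, 0, 0, 1], [0, 0, 0, 0, 1], [0, 0, 0, 0, 1], [0, 0, 0, 0, 1], [0, 0, 0, 0, 1]]]}}

```text
time_s: 18.75
eef_pos: [0.5388, 0.0322, 0.2889]
orientation: [0.0, -0.132, 0.991, -0.0]
force: [3.3, -1.0, 5.5]
grip_width: 0.0228
gripper_force: 40.5
```

```bash
python3 -c "
from m import *
cycle()"
```

```text
t 18.75 L 0.2026 ys -40.2 xs 0.0 z 0.2889 F [ 3.3 -0.9  5. ] Fy -1.73 gw 0.0227 {'sw': (-0.0086, 0.96), 'sp': (0.0203, 1.09)} {'tw': (-2.6932, 0.0), 'tp': (0.0055, 0.89)}
b 0.0057
par [0.205 0.095 0.292 0.866] res [ 0.      0.     -0.0019 -0.0101 -0.0048 -0.0013 -0.001   0.004   0.0031
  0.0037  0.0013  0.0006 -0.0014 -0.0016] b 0.0041 v -0.0059
plan L [0.204 0.205 0.205 0.205] ty mm -0.3 tz mm 0.1 pred b [0.003 0.001 0.    0.    0.    0.    0.    0.   ] v [-0.004 -0.003 -0.001 -0.    -0.    -0.    -0.     0.   ]
```

Emit:
{"name": "apply_moves", "arguments": {"plan": [[[0, 0, 0, 0, 1], [0, 0, 0, 0, 1], [0, 0, 0, 0, 1], [0, 0, 0, 0, 1], [0, 0, 0, 0, 1], [0, 0, 0, 0, 1], [0, 0, 0, 0, 1], [0, 0, 0, 0, 1]]]}}

```text
time_s: 19.65
eef_pos: [0.5388, 0.0322, 0.2889]
orientation: [0.0, -0.132, 0.991, -0.0]
force: [3.3, -0.6, 5.8]
grip_width: 0.0227
gripper_force: 40.5
```

```bash
python3 -c "
from m import *
cycle()"
```

```text
t 19.65 L 0.2026 ys -40.2 xs 0.0 z 0.2889 F [ 2.7 -0.4  5.4] Fy -1.16 gw 0.0224 {'sw': (-0.013, 0.97), 'sp': (0.0131, 1.09)} {'tw': (-2.6932, 0.0), 'tp': (0.0005, 0.9)}
b 0.0002
par [0.205 0.095 0.294 0.866] res [ 0.      0.     -0.0019 -0.0102 -0.0051 -0.0013 -0.0011  0.0038  0.0029
  0.0036  0.0014  0.0009 -0.0008 -0.0007 -0.0011] b -0.0009 v -0.0076
plan L [0.207 0.205 0.205 0.205] ty mm -0.9 tz mm 0.2 pred b [-0.003 -0.002 -0.     0.    -0.    -0.     0.     0.   ] v [-0.     0.004  0.001 -0.    -0.     0.     0.    -0.   ]
```

Emit:
{"name": "apply_moves", "arguments": {"plan": [[[0, -0.7, 0.1, 0, 1], [0, 0, 0, 0, 1], [0, 0, 0, 0, 1], [0, 0, 0, 0, 1], [0, 0, 0, 0, 1], [0, 0, 0, 0, 1], [0, 0, 0, 0, 1], [0, 0, 0, 0, 1]]]}}

```text
time_s: 20.55
eef_pos: [0.5389, 0.0317, 0.2888]
orientation: [0.0, -0.132, 0.991, 0.0]
force: [3.0, -0.4, 5.8]
grip_width: 0.0231
gripper_force: 40.6
```

```bash
python3 -c "
from m import *
cycle()"
```

```text
t 20.55 L 0.2052 ys -40.8 xs -0.0 z 0.2888 F [ 3.1 -1.9  6.5] Fy -2.68 gw 0.0226 {'sw': (-0.0164, 0.96), 'sp': (0.0096, 1.1)} {'tw': (-2.6932, 0.0), 'tp': (-0.0016, 0.89)}
b -0.0028
par [0.205 0.095 0.294 0.864] res [ 0.      0.     -0.0018 -0.0103 -0.0054 -0.0013 -0.0011  0.0037  0.0027
  0.0035  0.0014  0.0011 -0.0005 -0.0002 -0.0003 -0.001 ] b -0.0038 v -0.0013
plan L [0.207 0.205 0.205 0.205] ty mm -0.3 tz mm 0.1 pred b [-0.003 -0.002 -0.    -0.    -0.    -0.    -0.    -0.   ] v [ 0.002  0.004  0.001 -0.     0.     0.     0.    -0.   ]
```

Level and still, and inside the band for about 8 s. I'll hand it in.

```bash
python3 -c "
from station import r
print(r.close_job())"
```

```text
the job is handed in; nothing more can be done
None
```

I handed the job in with the gripper still holding the handle: the beam measured within about 0.01 rad of level, was almost still, and had been inside the 0.06 rad band for about 8 s. The hand-in call gave no verdict.

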